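# Wipe the render chips off the whiteboard into the debris tray

## Task

Clear the whiteboard of the five render chips that fell on it. First slide the red debris tray, flat on the counter, until its long rim is tucked squarely under the overhanging end of the board beside it and spans that end's whole width; then take the scraper block and wipe all the chips over that end into the tray, never touching them with the fingers. Keep hold of the scraper until the board is clear, set it down without dropping it, upright on its foot in the middle of the black tray, and leave the tape, the meter and the mug where they are.

Things in the scene. Friction and masses are not known exactly. Their poses are not given: they have to be found in the camera images.
- board: Small frameless whiteboard, 260 mm (its x) by 300 mm (its y), 16 mm thick, lying level on two timber studs; fixed. Origin: centre of the whole thing at counter level; its white top face is 86 mm above that and its underside 70 mm. The studs (45 mm wide, 70 mm high, along board x) stand at board y = -70 and +70 mm, so that each of the two ends (y = -150 and +150 mm) overhangs its stud's outer face by 57 mm. Nothing rims the top: chips slide off any edge
- board_top (a point): Centre of the whiteboard's top face, axes as the board's: x across, y along towards one overhanging end, z up
- tray_center (a point): Centre, half-way up, of the loose red debris tray: an open box 310 mm (its x) by 160 mm (its y), 55 mm high, walls and floor 8 mm thick, 0.3 to 0.65 kg, standing on the counter beyond one of the overhanging ends of the board, which end varies. It is symmetric, so its y may point either way. The point is 27.5 mm above the counter. Its rim passes under the overhang with 15 mm to spare; it slides on the counter when pushed or pulled by a long wall
- tray: The same debris tray: origin under its centre at counter level, axes as tray_center
- tool_tray: Shallow black tray, 250 mm (its x) by 130 mm (its y), fixed on the counter beyond the other end of the board. Floor 4 mm thick, lip 22 mm high and 4 mm thick. Origin under its centre at counter level
- scraper_center (a point): Centre of the loose scraper block, half-way up its 86 mm height (43 mm above its foot); it stands on its foot in the black tray. Its orange wiping foot is 170 mm long (its x), 44 mm wide (its y), 26 mm high. On top, a wooden grip 110 mm long (x), 26 mm thick (y), reaches from 26 to 86 mm above the foot's underside. About 0.35 kg, balanced under the middle of the grip, same both ways round
- scraper: The same scraper block: origin at the centre of its foot's underside, z up
- chip1_center (a point): Centre of loose render chip 1: grey angular flat piece, cream paint on one face, about 62 by 45 mm, 12 mm thick, 50 g, lying flat on the whiteboard at the start, clear of its edges by at least 8 mm
- chip1: The same chip 1, origin at the centre of its underside
- chip2_center (a point): Centre of loose render chip 2: grey angular flat piece, about 62 by 45 mm, 14 mm thick, 50 g, lying flat on the whiteboard at the start, clear of its edges by at least 8 mm
- chip2: The same chip 2, origin at the centre of its underside
- chip3_center (a point): Centre of loose render chip 3: grey angular flat piece, cream paint on one face, about 62 by 45 mm, 11 mm thick, 50 g, lying flat on the whiteboard at the start, clear of its edges by at least 8 mm
- chip3: The same chip 3, origin at the centre of its underside
- chip4_center (a point): Centre of loose render chip 4: grey angular flat piece, about 62 by 45 mm, 13 mm thick, 50 g, lying flat on the whiteboard at the start, clear of its edges by at least 8 mm
- chip4: The same chip 4, origin at the centre of its underside
- chip5_center (a point): Centre of loose render chip 5: grey angular flat piece, cream paint on one face, about 62 by 45 mm, 12 mm thick, 50 g, lying flat on the whiteboard at the start, clear of its edges by at least 8 mm
- chip5: The same chip 5, origin at the centre of its underside
- tape_center (a point): Centre of a bystander: blue roll of tape lying flat, 110 mm across, 48 mm high
- meter_center (a point): Centre of a bystander: yellow hand-held moisture meter lying flat, about 185 mm long, 65 mm wide, 28 mm high
- mug_center (a point): Centre of a bystander: blue mug, 80 mm across, 90 mm high

How it is judged:
By the outcome, as a careful person would: the job done as asked, in the order asked, and still so for the second after the job is handed in, with the robot touching nothing.
It also fails if it takes over 72 s, if anything falls off the work surface, if the arm or the gripper's body presses on something with over 40 N, if the wrist force passes 120 N, or if a joint passes its speed limit or range.

## Robot

A 6-joint arm with a two-finger parallel gripper is mounted at the origin on the work surface. World frame = base frame: x ahead of the robot, y to its left, z up, the work surface at z = 0. Lengths are in m, angles in rad, forces in N, time in s.
With the tool pointing down it reaches from about 0.4 to 0.825 m from the base axis. Payload 7 kg.
Tool frame: the origin (TCP) lies midway between the tips of the shut fingers; the grasp point (between the pads) lies 19 mm behind it (r.pinch_z is the distance from the TCP to the grasp point, in m); z points along the fingers, y is the direction in which the jaws open and shut (so a half turn about z gives the same grasp; the last joint's range is limited). The gripper opens to 85 mm and grips with 20 to 120 N. Pads are 22 mm wide; open, the fingers measure 114 mm over their backs; the gripper's body (76 mm by 85 mm) begins 54 mm behind the grasp point. The pads swing forward as they close: fully open they stand 13 mm farther back than shut.
Start: joints at [1.492, 0.359, 0.012, 0, -1.224, -0.288], TCP at [0.242, 0.63, 0.231] pointing down, gripper open.
Joint ranges: [-3.07, 3.07], [-1.43, 2.12], [-1.02, 1.25], [-3.03, 1.67], [-3.05, -0], [-3.03, 3.03]. Speed limits (rad/s): [2.39, 2.39, 3.01, 3.14, 3.14, 3.14].

## Interface

Orientations are given as a rotation vector (axis times angle).
In Python, from workcell import r, cams, order gives the robot as it stands.
- The arm moves only by the shell command python3 -m jog 'ROWS' [OPENING] [FORCE]. ROWS is JSON, a list of rows, each a list of 4 numbers: the shift along the tool's x, y, z in m, then the turn about the tool's z in degrees. In form: [[dx, dy, dz, yaw], ...]. A call has exactly 10 rows; each row shifts and turns the commanded pose from where the row before left it, along the tool's axes as they then stand; what a row does not reach is not made up. A row lasts 1/12 s, in which the tool goes at most 41.7 mm and 7.16 degrees, less where a joint would pass 70% of its speed; a pose out of reach is approached as far as the arm can. A call with a gripper value outside its range is refused whole. OPENING is the closure, from 0 (fully open) to 1 (shut), set as the call begins (- or left out, the last holds). The fingers move at their own pace and stop on an object; FORCE is the grip in N (left out, the last holds). Time passes only in rows, so rows that do not move let the fingers close, or fill a call up. It gives the time, the measured TCP pose, the force and the opening at its end, in the units of the state.
- r.read_state(): the state, without advancing time (a new reading comes with each control period).
- cams.snapshot(name): name is "scene" or "top" or "wrist"; returns a dict with "pixels" (400x640x3 uint8, red, green, blue), "fx", "fy", "cx", "cy" (pixels), "distortion" ([k1, k2, p1, p2, k3] as OpenCV has them; the pictures are not rectified), "camera_from_world" (4x4, takes a point from world to camera coordinates); the wrist camera has in their place "tool_from_camera" (4x4, takes a point from camera to tool coordinates, whose origin is the TCP and whose axes are the flange's). Camera axes: x right, y down, z forward; pixel columns grow to the right and rows downward; lengths in m; the calibration is good to about 2 mm. A picture is of the moment at which its call begins: read the wrist's pose just before it. There is no depth.
- order.finish_job(): hands the job in, once; it reports no verdict.
The state is a dict: "clock": time; "joints": joint angles; "qvel": joint speeds; "joint_efforts": joint torques, N m; "position": TCP position; "tcp_rot": TCP orientation; "contact_force": force on the tool from outside, world axes, zero at the start; "ft_torque": the same for the moment, N m; "grip_width": finger opening in m.
Only numpy, scipy, OpenCV 4.12 (cv2) and the standard library are available. Lean on these libraries where they do the work, as an engineer would, in place of code of your own. Each camera call takes 0.05 s, during which the arm holds its last target.

## Working session

There is one attempt and no reset: what is moved stays moved. The work goes in short steps, Python scripts to look and compute and a shell command to move; the robot and the scene stay as the last step left them, time stands still between calls to the robot, and variables do not carry over. Pictures are saved under pics/ and viewed, and the job is handed in when it is done.

```bash
ls; mkdir -p pics
python3 - <<'E'
from workcell import r,cams,order
import cv2,numpy as np
s=r.read_state();print({k:np.round(v,3).tolist() for k,v in s.items()},r.pinch_z)
for n in ["scene","top"]:
    d=cams.snapshot(n);cv2.imwrite(f"pics/{n}0.png",d["pixels"][:,:,::-1])
    print(n,d["fx"],d["fy"],d["cx"],d["cy"],d["distortion"],np.round(d["camera_from_world"],4).tolist())
E
```

```text
pics
{'clock': 0.0, 'joints': [1.492, 0.359, 0.011, -0.0, -1.224, -0.288], 'qvel': [0.0, 0.001, -0.0, -0.001, -0.001, 0.001], 'joint_efforts': [0.001, -58.332, 29.342, 6.937, -0.006, 0.0], 'position': [0.242, 0.63, 0.23], 'tcp_rot': [3.087, -0.573, -0.0], 'contact_force': [-0.731, 0.123, 0.187], 'ft_torque': [-0.005, 0.031, -0.084], 'grip_width': 0.085} 0.0187
scene 430.1890047194623 430.1890047194623 323.31502905712824 196.7311484702605 [-0.08254158  0.          0.          0.          0.        ] [[-0.2133, 0.9769, -0.0093, 0.1387], [0.6791, 0.1414, -0.7203, -0.3298], [-0.7024, -0.1599, -0.6936, 1.765], [0.0, 0.0, 0.0, 1.0]]
top 380.36828022163354 380.36828022163354 312.8312039958728 207.59529421244275 [-0.01175376  0.          0.          0.          0.        ] [[-0.0214, -0.9996, -0.0196, 0.0234], [-0.9813, 0.0247, -0.1911, 0.6054], [0.1915, 0.0151, -0.9814, 0.8647], [0.0, 0.0, 0.0, 1.0]]
```

View pics/scene0.png

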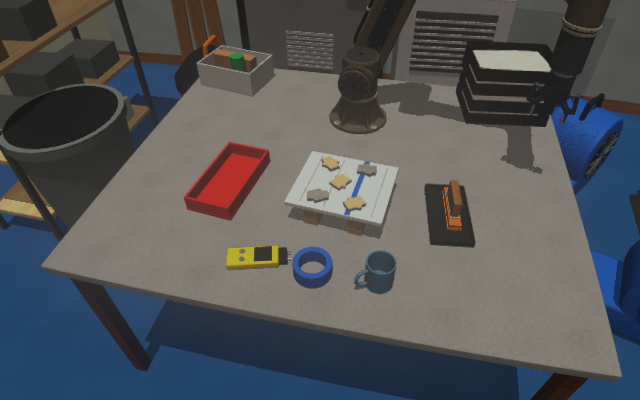

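View pics/top0.png

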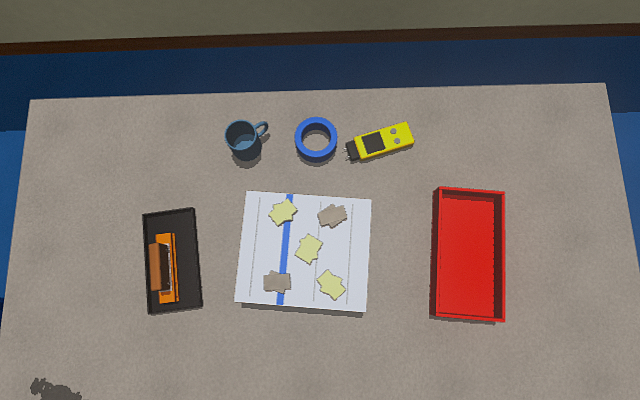

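The scene and top views show the red tray at top-view pixels (468,255), the board at (303,252) and the scraper in the black tray at (165,268). The bystanders are all along the far side. Next I'll measure poses.

```bash
cat > h.py <<'E'
from workcell import r,cams,order
import cv2,numpy as np
from scipy.spatial.transform import Rotation as R
def snap(n,save=None):
    s=r.read_state(); d=cams.snapshot(n)
    if save: cv2.imwrite(f"pics/{save}.png",d["pixels"][:,:,::-1])
    if n=="wrist":
        T=np.eye(4);T[:3,:3]=R.from_rotvec(s["tcp_rot"]).as_matrix();T[:3,3]=s["position"]
        d["wc"]=T@d["tool_from_camera"]
    else: d["wc"]=np.linalg.inv(d["camera_from_world"])
    d["K"]=np.array([[d["fx"],0,d["cx"]],[0,d["fy"],d["cy"]],[0,0,1]]);d["D"]=np.array(d["distortion"],float)
    return d
def ray(d,px,z):
    u=cv2.undistortPoints(np.array(px,float).reshape(-1,1,2),d["K"],d["D"]).reshape(-1,2)
    v=np.c_[u,np.ones(len(u))]@d["wc"][:3,:3].T;o=d["wc"][:3,3]
    return o[:2]+v[:,:2]*((z-o[2])/v[:,2])[:,None]
def proj(d,P):
    T=np.linalg.inv(d["wc"]);return cv2.projectPoints(np.array(P,float).reshape(-1,3),cv2.Rodrigues(T[:3,:3])[0],T[:3,3],d["K"],d["D"])[0].reshape(-1,2)
def hsv(d): return cv2.cvtColor(np.ascontiguousarray(d["pixels"]),cv2.COLOR_RGB2HSV)
def masks(d):
    h=hsv(d);H,S,V=[h[...,i].astype(int) for i in range(3)]
    return dict(red=((H<6)|(H>174))&(S>150)&(V>60),board=(S<40)&(V>150),orange=(H>8)&(H<18)&(S>190)&(V>120),
      wood=(H>4)&(H<16)&(S>90)&(S<=200)&(V>50),black=(V<50)&(S<120), yel=(H>22)&(H<34)&(S>40)&(S<160)&(V>150))
def big(m,n=1):
    c,_=cv2.findContours(cv2.morphologyEx(m.astype(np.uint8),cv2.MORPH_CLOSE,np.ones((3,3))),cv2.RETR_EXTERNAL,cv2.CHAIN_APPROX_NONE)
    return sorted(c,key=cv2.contourArea)[::-1][:n]
def rect(d,c,z):
    p=ray(d,c.reshape(-1,2),z).astype(np.float32);p=cv2.convexHull(p*1000)
    return cv2.minAreaRect(p)
E
python3 - <<'E'
from h import *
d=snap("top");m=masks(d)
for k,z in [("red",.055),("board",.086),("orange",.03),("black",.022),("yel",.1),("wood",.09)]:
    for c in big(m[k],3 if k in("yel","board") else 2):
        if cv2.contourArea(c)>60: print(k,z,cv2.boundingRect(c),np.round(cv2.minAreaRect(c)[0]),[np.round(x,1) for x in rect(d,c,z)])
x=d["pixels"][170:330,120:400];cv2.imwrite("pics/topz.png",cv2.resize(x,None,fx=2.8,fy=2.8,interpolation=cv2.INTER_CUBIC)[:,:,::-1])
E
```

```text
red 0.055 (430, 186, 75, 136) [467. 254.] [array([ 492. , -354.8]), array([172. , 309.8]), np.float64(83.4)]
board 0.086 (0, 83, 640, 317) [319. 241.] [array([538.5,  -0.8]), array([1453.2,  733.1]), np.float64(89.6)]
board 0.086 (304, 134, 24, 16) [316. 142.] [array([764.8,  -1.4]), array([47.4, 45.1]), np.float64(48.1)]
orange 0.03 (156, 233, 23, 71) [167. 268.] [array([472.4, 371.3]), array([169.2,  46.6]), np.float64(6.2)]
black 0.022 (264, 26, 255, 20) [391.  36.] [array([1092.1, -216.8]), array([ 38.9, 704.4]), np.float64(0.0)]
black 0.022 (143, 208, 60, 106) [171. 260.] [array([492.2, 363.6]), array([246.7, 134.3]), np.float64(6.6)]
yel 0.1 (317, 270, 28, 30) [331. 284.] [array([423.4, -28. ]), array([59.1, 50.4]), np.float64(43.2)]
yel 0.1 (295, 235, 27, 29) [309. 248.] [array([503.8,  20.5]), array([52.7, 56.2]), np.float64(59.2)]
yel 0.1 (269, 199, 28, 26) [282. 212.] [array([589.8,  79.4]), array([48. , 62.5]), np.float64(23.6)]
wood 0.09 (338, 26, 236, 17) [456.  33.] [array([1045.3, -367.1]), array([ 35.4, 603. ]), np.float64(0.0)]
wood 0.09 (148, 234, 26, 61) [160. 264.] [array([478.8, 360.8]), array([138. ,  58.3]), np.float64(6.4)]
```

View pics/topz.png

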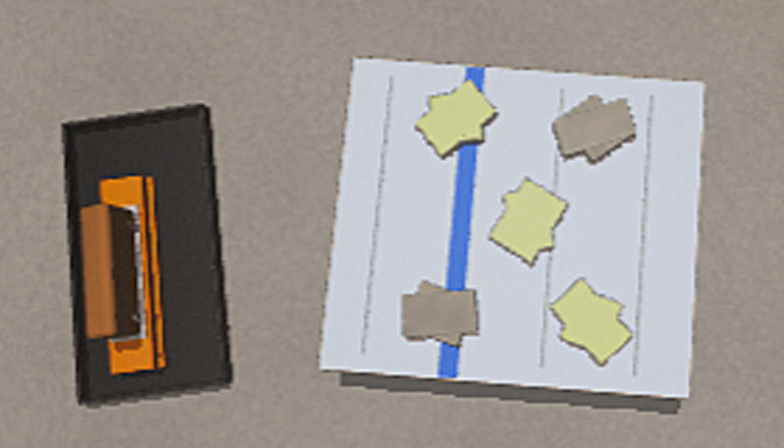

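The zoom shows the board corners at about (246,191), (372,200), (366,312) and (234,302) in top-view pixels. The grip stands in the middle of the foot.

Run:
```python
from h import *
d=snap("top");print("cam",d["wc"][:3,3])
b=ray(d,[(245.7,190.7),(371.8,199.6),(366.4,311.8),(234.3,302.1)],.086)
def desc(b):
    print(np.round(b,4).tolist(),"c",b.mean(0),"len",[round(np.linalg.norm(b[i]-b[(i+1)%4]),4) for i in range(4)],"ang",[round(np.degrees(np.arctan2(*(b[(i+1)%4]-b[i])[::-1])),1) for i in range(4)])
desc(b)
x=d["pixels"][175:335,420:520];cv2.imwrite("pics/topr.png",cv2.resize(x,None,fx=3.6,fy=3.6,interpolation=cv2.INTER_CUBIC)[:,:,::-1])
s=snap("scene");x=s["pixels"][130:240,170:290];cv2.imwrite("pics/sr.png",cv2.resize(x,None,fx=5,fy=5,interpolation=cv2.INTER_CUBIC)[:,:,::-1])
x=s["pixels"][140:250,280:490];cv2.imwrite("pics/sb.png",cv2.resize(x,None,fx=3.8,fy=3.8,interpolation=cv2.INTER_CUBIC)[:,:,::-1])
```

```text
cam [ 0.42898031 -0.00462637  0.96477579]
[[0.6455, 0.1681], [0.6162, -0.1305], [0.3606, -0.1056], [0.3877, 0.1908]] c [0.50251249 0.03069681] len [np.float64(0.3), np.float64(0.2568), np.float64(0.2976), np.float64(0.2589)] ang [np.float64(-95.6), np.float64(174.4), np.float64(84.8), np.float64(-5.0)]
```

View pics/topr.png

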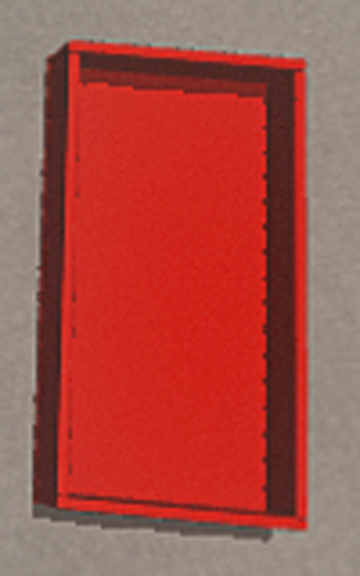

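View pics/sr.png

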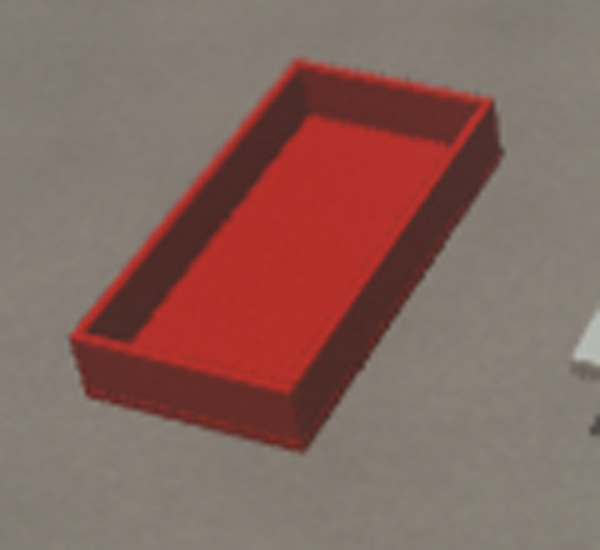

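View pics/sb.png

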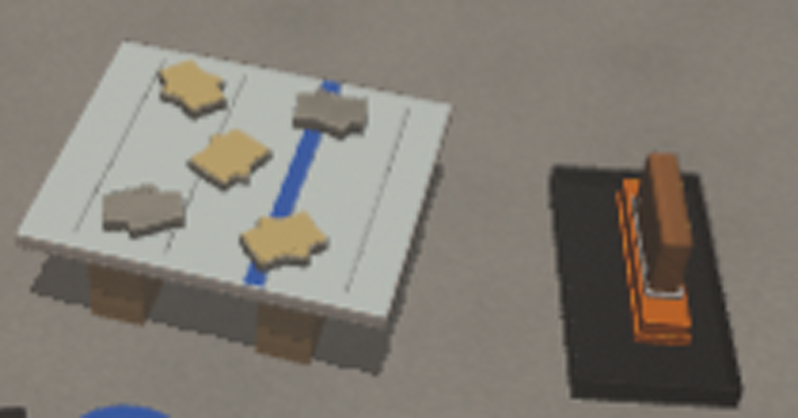

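Run:
```python
from h import *
def desc(n,b):
    print(n,np.round(b,3).tolist(),"c",np.round(b.mean(0),4),"len",[round(float(np.linalg.norm(b[i]-b[(i+1)%4])),3) for i in range(4)],"ang",[round(float(np.degrees(np.arctan2(*(b[(i+1)%4]-b[i])[::-1]))),1) for i in range(4)])
d=snap("top");s=snap("scene")
desc("tray top",ray(d,np.array([(69,41),(304,60),(305,527),(57,510)])/3.6+(420,175),.055))
desc("tray sc",ray(s,np.array([(295,61),(493,100),(297,393),(72,338)])/5+(170,130),.055))
desc("board sc",ray(s,np.array([(124,41),(451,104),(388,320),(18,238)])/3.8+(280,140),.086))
desc("board top",ray(d,np.array([(352,58),(705,83),(690,397),(320,370)])/2.8+(120,170),.086))
desc("grip top",ray(d,np.array([(80,207),(107,204),(117,336),(90,339)])/2.8+(120,170),.090))
desc("grip sc",ray(s,np.array([(650,154),(676,154),(690,238),(662,235)])/3.8+(280,140),.090))
desc("tt top",ray(d,np.array([(62,124),(209,104),(231,382),(80,404)])/2.8+(120,170),.022))
desc("tt sc",ray(s,np.array([(550,168),(700,174),(740,386),(575,392)])/3.8+(280,140),.022))
desc("foot top",ray(d,np.array([(100,179),(145,176),(156,370),(109,373)])/2.8+(120,170),.030))
```

```text
tray top [[0.652, -0.301], [0.634, -0.459], [0.33, -0.424], [0.344, -0.268]] c [ 0.49   -0.3631] len [0.159, 0.306, 0.157, 0.309] ang [-96.3, 173.5, 84.9, -6.2]
tray sc [[0.339, -0.418], [0.355, -0.262], [0.658, -0.292], [0.642, -0.451]] c [ 0.4985 -0.3559] len [0.157, 0.305, 0.16, 0.304] ang [84.2, -5.6, -95.9, 173.9]
board sc [[0.367, -0.098], [0.395, 0.196], [0.656, 0.173], [0.628, -0.122]] c [0.5115 0.0372] len [0.296, 0.261, 0.296, 0.262] ang [84.5, -5.2, -95.3, 174.8]
board top [[0.646, 0.168], [0.616, -0.13], [0.361, -0.106], [0.388, 0.191]] c [0.5025 0.0307] len [0.3, 0.257, 0.298, 0.259] ang [-95.6, 174.4, 84.8, -5.0]
grip top [[0.523, 0.393], [0.525, 0.37], [0.418, 0.356], [0.416, 0.378]] c [0.4705 0.3741] len [0.023, 0.108, 0.022, 0.109] ang [-85.0, -172.5, 95.1, 7.8]
grip sc [[0.43, 0.364], [0.426, 0.385], [0.525, 0.395], [0.526, 0.373]] c [0.4766 0.3794] len [0.022, 0.099, 0.022, 0.096] ang [101.9, 5.8, -87.1, -174.3]
tt top [[0.607, 0.445], [0.622, 0.311], [0.376, 0.282], [0.36, 0.413]] c [0.491  0.3627] len [0.135, 0.247, 0.132, 0.249] ang [-83.6, -173.4, 97.0, 7.3]
tt sc [[0.387, 0.29], [0.368, 0.42], [0.61, 0.447], [0.642, 0.321]] c [0.5015 0.3695] len [0.132, 0.244, 0.13, 0.257] ang [98.4, 6.2, -75.9, -173.0]
foot top [[0.554, 0.403], [0.556, 0.363], [0.388, 0.345], [0.386, 0.386]] c [0.471  0.3744] len [0.04, 0.169, 0.041, 0.169] ang [-87.5, -174.0, 92.5, 5.9]
```

```bash
python3 -m jog '[[0.01,0.03,0,-5],[0.025,0.03,0,-5],[0.025,0.03,0,-5],[0.027,0.03,0,0],[0.027,0.03,0,0],[0.027,0.03,0,0],[0.027,0.03,0,0],[0.025,0.03,0,0],[0.02,0.03,0,0],[0.01,0.03,0,0]]' 0
python3 -m jog '[[0,0.03,0,0],[0,0.035,0,0],[0,0.035,0,0],[0,0.035,0,0],[0,0.03,0,0],[0,0.01,0,0],[0,0,0,0],[0,0,0,0],[0,0,0,0],[0,0,0,0]]'
python3 - <<'E'
from h import *
s=r.read_state();print({k:np.round(s[k],3).tolist() for k in("joints","position","tcp_rot","contact_force")})
d=snap("wrist","w1");print(np.round(d["wc"],3).tolist())
E
```

```text
clock: 1.18
position: [0.4168, 0.3008, 0.2314]
tcp_rot: [3.137, -0.166, 0.001]
contact_force: [0.0, -0.1, -0.2]
grip_width: 0.0852
clock: 2.02
position: [0.3972, 0.1294, 0.2313]
tcp_rot: [3.137, -0.164, -0.0]
contact_force: [1.1, -0.8, -0.2]
grip_width: 0.0854
{'joints': [0.792, -0.083, -0.514, 0.0, -1.14, 0.675], 'position': [0.397, 0.129, 0.231], 'tcp_rot': [3.137, -0.164, -0.0], 'contact_force': [1.071, -0.812, -0.157]}
[[-0.103, -0.944, -0.313, 0.479], [-0.995, 0.097, 0.033, 0.122], [-0.0, 0.314, -0.949, 0.373], [0.0, 0.0, 0.0, 1.0]]
```

View pics/w1.png

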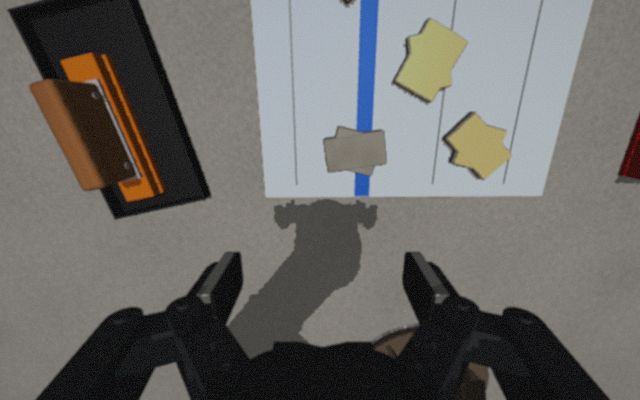

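The wrist picture shows the board's near edge from (266,197) to (543,195), and the black tray's corners at (115,217) and (210,195).

Run:
```python
from h import *
d=snap("wrist")
print("board near corners (compare top .3877,.1908/.3606,-.1056; scene .395,.196/.367,-.098)",np.round(ray(d,[(266,197),(543,195)],.086),4))
print("tt",np.round(ray(d,[(115,217),(210,195),(137,-3),(12,10)],.022),4))
print("grip top face",np.round(ray(d,[(33,86),(61,78),(108,183),(83,189)],.090),4))
print("foot",np.round(ray(d,[(137,202),(161,192)],.030),4))
m=masks(d)
for c in big(m["yel"],3): print(cv2.boundingRect(c),np.round(rect(d,c,.098)[0]))
x=d["pixels"];cv2.imwrite("pics/w1z.png",cv2.resize(x[0:225,0:290],None,fx=2.6,fy=2.6)[:,:,::-1])
```

```text
board near corners (compare top .3877,.1908/.3606,-.1056; scene .395,.196/.367,-.098) [[ 0.3917  0.192 ]
 [ 0.3634 -0.1044]]
tt [[0.3651 0.4145]
 [0.3826 0.2806]
 [0.6069 0.3062]
 [0.6075 0.4415]]
grip top face [[0.5227 0.3884]
 [0.5269 0.3601]
 [0.425  0.3522]
 [0.4213 0.3802]]
foot [[0.3851 0.3728]
 [0.3952 0.3383]]
(397, 19, 70, 82) [506.  22.]
(449, 114, 63, 65) [425. -28.]
```

View pics/w1z.png

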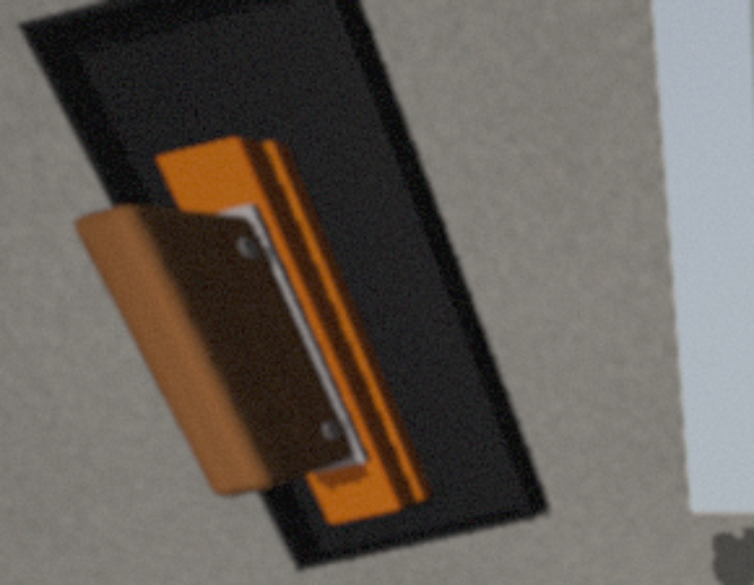

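```bash
python3 -m jog '[[0.01,0.03,0,0],[0.01,0.035,0,0],[0.01,0.035,0,0],[0.01,0.035,0,0],[0.01,0.035,0,0],[0.01,0.035,0,0],[0.01,0.035,0,0],[0.01,0.035,0,0],[0.01,0.035,0,0],[0.004,0.035,0,0]]'
python3 -m jog '[[0,0.035,0,0],[0,0.035,0,0],[0,0.035,0,0],[0,0.02,0,0],[0,0.01,0,0],[0,0,0,0],[0,0,0,0],[0,0,0,0],[0,0,0,0],[0,0,0,0]]'
python3 - <<'E'
from h import *
d=snap("wrist","w2")
E
```

```text
clock: 2.95
position: [0.4554, -0.226, 0.2309]
tcp_rot: [3.137, -0.163, -0.001]
contact_force: [0.5, 0.8, 0.0]
grip_width: 0.0855
clock: 3.78
position: [0.4406, -0.3576, 0.2316]
tcp_rot: [3.137, -0.162, 0.001]
contact_force: [-1.2, -0.4, 0.4]
grip_width: 0.0855
```

View pics/w2.png

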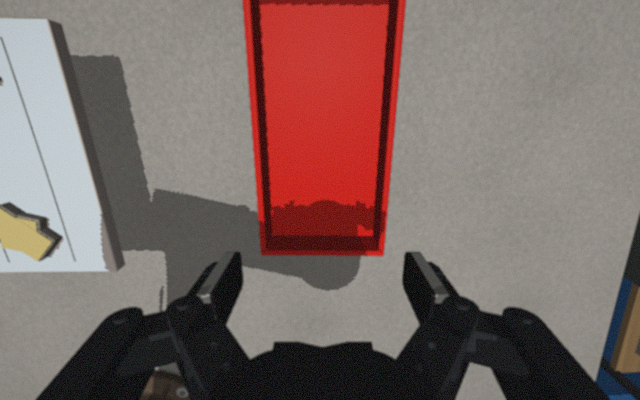

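Run:
```python
from h import *
d=snap("wrist")
p=ray(d,[(262,255),(383,255),(405,0),(246,0)],.055);print(np.round(p,4))
for a,b in((3,0),(2,1),(0,1)): v=p[a]-p[b];print(np.linalg.norm(v),np.degrees(np.arctan2(v[1],v[0])))
b=ray(d,[(107,270),(50,20)],.086);print("board end",np.round(b,4),np.degrees(np.arctan2(*(b[1]-b[0])[::-1])))
```

```text
[[ 0.3485 -0.2694]
 [ 0.3326 -0.4246]
 [ 0.6104 -0.455 ]
 [ 0.6262 -0.3017]]
0.27954435867773453 -6.633938344491348
0.27945511977632526 -6.254052913754474
0.15600416355268393 84.15177327875125
board end [[ 0.3647 -0.0942]
 [ 0.6175 -0.1326]] -8.639161010975407
```

```bash
python3 -m jog '[[0.01,0.016,0,0],[0.014,0.02,0,0],[0.014,0.02,0.02,0],[0.012,0.016,0.03,0],[0.004,0.005,0.03,0],[0,0,0.03,0],[0,0,0.03,0],[0,0,0.025,0],[0,0,0.02,0],[0,0,0.01,0]]'
python3 -m jog '[[0,0,0.008,0],[0,0,0,0],[0,0,0,0],[0,0,0,0],[0,0,0,0],[0,0,0,0],[0,0,0,0],[0,0,0,0],[0,0,0,0],[0,0,0,0]]' 1 50
python3 - <<'E'
from h import *
snap("wrist","w3");snap("top","t3")
E
```

```text
clock: 4.72
position: [0.4846, -0.4397, 0.0333]
tcp_rot: [-3.135, 0.165, 0.005]
contact_force: [-0.9, 0.2, -0.3]
grip_width: 0.0856
clock: 5.55
position: [0.4865, -0.4411, 0.0296]
tcp_rot: [3.137, -0.165, 0.003]
contact_force: [-0.2, 2.9, 6.6]
grip_width: 0.007
```

View pics/w3.png

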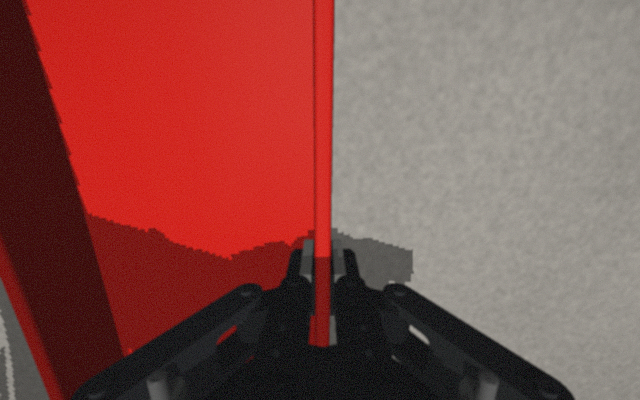

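View pics/t3.png

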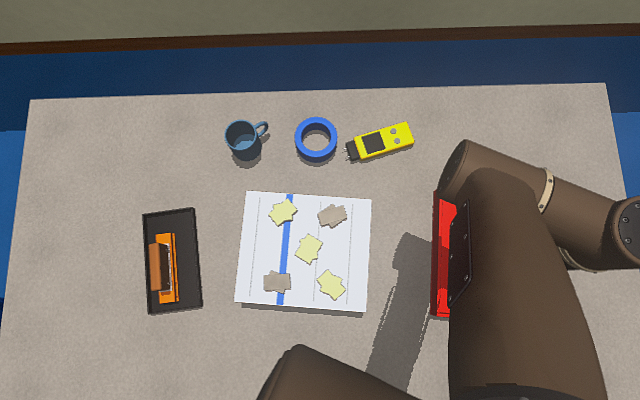

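```bash
python3 -m jog '[[-0.0005,-0.004,-0.0005,0],[-0.001,-0.008,0,0],[-0.0015,-0.012,0,0],[-0.002,-0.015,0,0],[-0.002,-0.015,0,0],[-0.002,-0.015,0,0],[-0.002,-0.015,0,0],[-0.002,-0.015,0,0],[-0.002,-0.015,0,0],[-0.002,-0.015,0,-0.4]]'
python3 -m jog '[[-0.002,-0.015,0,-0.4],[-0.002,-0.013,0,0],[-0.002,-0.010,0,0],[-0.001,-0.007,0,0],[-0.001,-0.003,0,0],[0,0,0,0],[0,0,0,0],[0,0,0,0],[0,0,0,0],[0,0,0,0]]'
python3 - <<'E'
from h import *
snap("scene","s4");d=snap("top","t4")
E
```

```text
clock: 6.48
position: [0.4829, -0.3103, 0.0296]
tcp_rot: [3.137, -0.153, 0.003]
contact_force: [-0.0, -6.0, 3.5]
grip_width: 0.0069
clock: 7.32
position: [0.4794, -0.2612, 0.0295]
tcp_rot: [-3.138, 0.143, -0.002]
contact_force: [-0.3, 5.0, 11.1]
grip_width: 0.0071
```

View pics/s4.png

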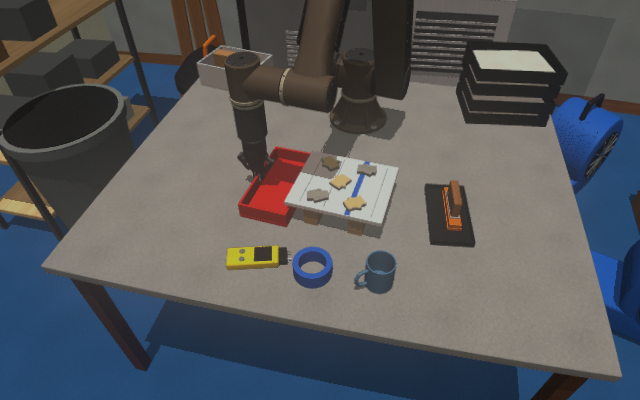

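View pics/t4.png

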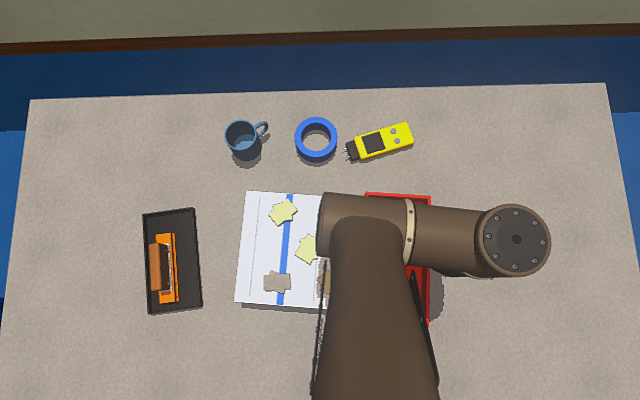

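```bash
python3 -m jog '[[0,-0.004,0,0],[0,-0.005,0,0],[0,-0.005,0,0],[0,-0.003,0,0],[0,0,0,0],[0,0,0,0],[0,0,0,0],[0,0,0,0],[0,0,0,0],[0,0,0,0]]'
python3 -m jog '[[0,0,0,0],[0,0,0,0],[0,0,0,0],[0,0,0,0],[0,0,0,0],[0,0,-0.02,0],[0,0,-0.03,0],[0,0,-0.04,0],[0,0,-0.04,0],[0,0,-0.04,0]]' 0
python3 - <<'E'
from h import *
snap("scene","s5");d=snap("wrist","w5")
E
```

```text
clock: 8.25
position: [0.4808, -0.2451, 0.0295]
tcp_rot: [3.138, -0.143, 0.002]
contact_force: [-0.2, -1.5, 8.9]
grip_width: 0.007
clock: 9.08
position: [0.4797, -0.2452, 0.2004]
tcp_rot: [-3.138, 0.143, 0.001]
contact_force: [2.0, -0.5, -0.5]
grip_width: 0.0857
```

View pics/s5.png

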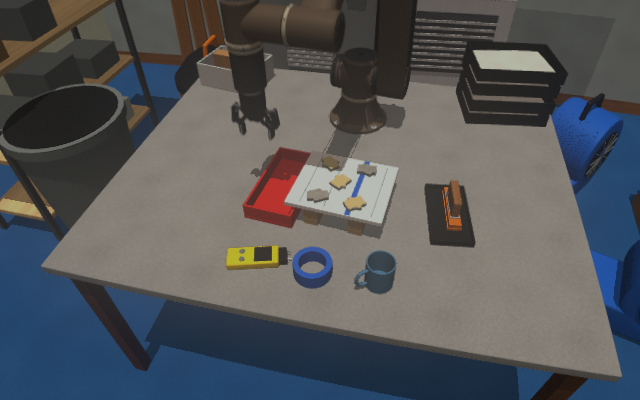

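View pics/w5.png

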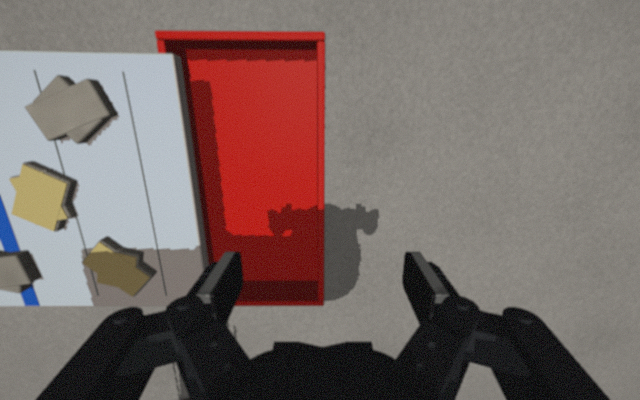

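The tray's near rim is under the board end, and its far corners are at (157,33), (325,33) and (324,304). Next I'll check the numbers.

Run:
```python
from h import *
d=snap("wrist")
p=ray(d,[(157,33),(325,33),(324,304)],.055)
b=ray(d,[(175,54),(205,304)],.086)
print(np.round(p,4),np.round(b,4))
for a in(p[1]-p[2],b[0]-b[1]):print(np.linalg.norm(a),np.degrees(np.arctan2(a[1],a[0])))
v=(b[0]-b[1])/np.linalg.norm(b[0]-b[1]);n=np.array([-v[1],v[0]])
print("tuck",(p[0]-b[0])@n,"lat over far",(p[0]-b[0])@v,"near",(b[1]-p[2])@v, "dist far wall",(p[1]-b[0])@n,(p[2]-b[1])@n)
m=masks(d)
c0=np.array([.506,.0325]);ux=np.array([np.cos(np.radians(-5.2)),np.sin(np.radians(-5.2))]);uy=np.array([-ux[1],ux[0]])
t=snap("top","t5")
for c in big(masks(t)["yel"],4):
    q=ray(t,c.reshape(-1,2),.095)+[.003,.002]-c0; print(np.round([(q@ux).min(),(q@ux).max(),(q@uy).min(),(q@uy).max()],3))
```

```text
[[ 0.6437 -0.107 ]
 [ 0.6306 -0.2616]
 [ 0.3315 -0.2346]] [[ 0.6188 -0.1331]
 [ 0.3683 -0.1038]]
0.30024328354732155 -5.154551624098169
0.2522130228856162 -6.677796632593079
tuck 0.028834421461719675 lat over far 0.021667480199157554 near 0.02132926965082149 dist far wall -0.12621866396172612 -0.13419988376425476
[0.051 0.114 0.024 0.088]
[-0.031 -0.003 -0.026  0.02 ]
[ 0.293  0.306 -0.195 -0.186]
[ 0.323  0.323 -0.214 -0.214]
```

View pics/t5.png

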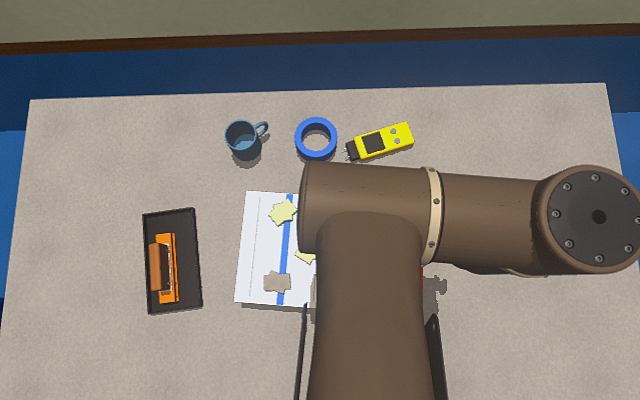

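```bash
python3 -m jog '[[-0.002,-0.02,0,0],[-0.006,-0.034,0,0],[-0.006,-0.034,0,0],[-0.006,-0.034,0,0],[-0.006,-0.034,0,0],[-0.006,-0.034,0,0],[-0.006,-0.034,0,0],[-0.006,-0.034,0,0],[-0.006,-0.034,0,0],[-0.006,-0.034,0,0]]'
python3 -m jog '[[-0.006,-0.034,0,0],[-0.007,-0.034,0,0],[-0.007,-0.034,0,0],[-0.008,-0.034,0,0],[-0.008,-0.034,0,0],[-0.01,-0.034,0,0],[-0.01,-0.034,0,0],[-0.01,-0.024,0,-4],[-0.01,-0.01,0,-4],[0,0,0,-3.2]]'
python3 -m jog '[[0,0,0,0],[0,0,0,0],[0,0,0,0],[0,0,0,0],[0,0,0,0],[0,0,0,0],[0,0,0,0],[0,0,0,0],[0,0,0,0],[0,0,0,0]]'
python3 - <<'E'
from h import *
d=snap("wrist","w6")
E
```

```text
clock: 10.12
position: [0.4529, 0.0856, 0.1973]
tcp_rot: [3.137, -0.143, -0.004]
contact_force: [1.4, 0.2, 0.8]
grip_width: 0.0855
clock: 10.95
position: [0.4007, 0.363, 0.1964]
tcp_rot: [3.134, 0.173, -0.004]
contact_force: [0.1, -0.3, -0.3]
grip_width: 0.0853
clock: 11.78
position: [0.4027, 0.3615, 0.1989]
tcp_rot: [-3.137, -0.164, -0.0]
contact_force: [-0.1, -0.3, -0.3]
grip_width: 0.0855
```

View pics/w6.png

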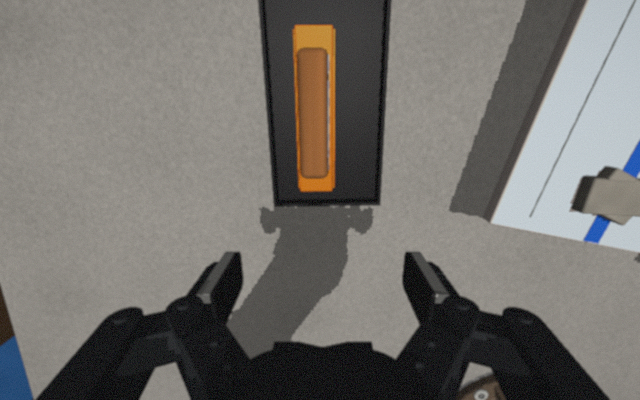

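Run:
```python
from h import *
d=snap("wrist")
g=ray(d,[(298,49),(327,49),(328,177),(302,177)],.090);print("grip",np.round(g,4),g.mean(0))
f=ray(d,[(294,27),(334,27),(335,190),(299,190)],.030);print("foot",np.round(f,4),f.mean(0))
t=ray(d,[(276,205),(379,203),(389,0),(261,0)],.022);print("tt",np.round(t,4))
for n,q in(("grip",g),("foot",f)):
  for a,b in((0,3),(1,2)): v=q[a]-q[b];print(n,np.linalg.norm(v),np.degrees(np.arctan2(v[1],v[0])))
for a,b in((3,0),(2,1)): v=t[a]-t[b];print("tt",np.degrees(np.arctan2(v[1],v[0])))
m=(t[0]+t[1])/2; 
for A in(6.2,6.8): print("tt centre",m+.125*np.array([np.cos(np.radians(A)),np.sin(np.radians(A))]))
```

```text
grip [[0.525  0.3946]
 [0.5275 0.3715]
 [0.4227 0.3588]
 [0.4201 0.3827]] [0.47383103 0.37691071]
foot [[0.5533 0.4057]
 [0.5575 0.367 ]
 [0.3934 0.3462]
 [0.389  0.3878]] [0.47329804 0.37669468]
tt [[0.3646 0.4146]
 [0.3804 0.2906]
 [0.5874 0.3166]
 [0.5744 0.4401]]
grip 0.10554562642716177 6.456229463957541
grip 0.10555739854013188 6.8642607946643945
foot 0.1653208775879025 6.1985972364803965
foot 0.16535992124348506 7.227843021804296
tt 6.937048742992513
tt 7.138251082536613
tt centre [0.49678615 0.36609997]
tt centre [0.49663797 0.36740054]
```

```bash
python3 -m jog '[[0.015,-0.002,0,-0.7],[0.025,-0.003,0,0],[0.022,-0.003,0.01,0],[0.01,0,0.02,0],[0,0,0.025,0],[0,0,0.03,0],[0,0,0.03,0],[0,0,0.02,0],[0,0,0.012,0],[0,0,0.007,0]]'
python3 -m jog '[[0,0,0,0],[0,0,0,0],[0,0,0,0],[0,0,0,0],[0,0,0,0],[0,0,0,0],[0,0,0,0],[0,0,0,0],[0,0,0,0],[0,0,0,0]]' 1 80
python3 -m jog '[[0,0,-0.005,0],[0,0,-0.015,0],[0,0,-0.02,0],[0,0,-0.03,0],[0,0,-0.03,0],[0,0,-0.02,0],[0,0,-0.01,0],[0,0,0,0],[0,0,0,0],[0,0,0,0]]'
python3 - <<'E'
from h import *
d=snap("wrist","w7");d=snap("scene","s7");d=snap("top","t7")
E
```

```text
clock: 12.72
position: [0.4726, 0.3767, 0.0426]
tcp_rot: [3.134, 0.183, -0.003]
contact_force: [-0.5, -0.8, 0.1]
grip_width: 0.0852
clock: 13.55
position: [0.4736, 0.3782, 0.046]
tcp_rot: [-3.135, -0.184, -0.002]
contact_force: [-1.7, -1.3, 6.4]
grip_width: 0.0253
clock: 14.38
position: [0.4723, 0.3768, 0.1728]
tcp_rot: [3.134, 0.182, -0.004]
contact_force: [0.5, 0.2, -4.4]
grip_width: 0.0251
```

View pics/s7.png

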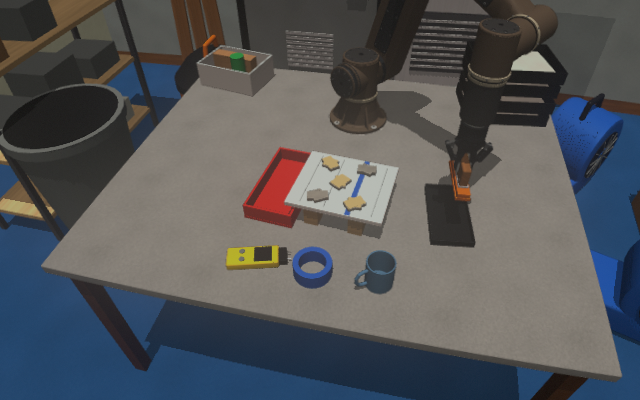

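View pics/w7.png

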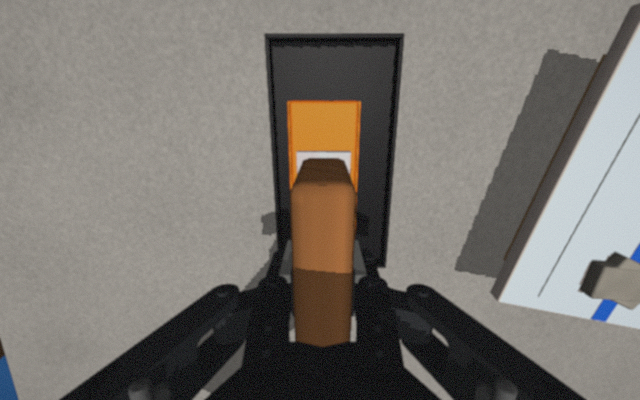

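View pics/t7.png

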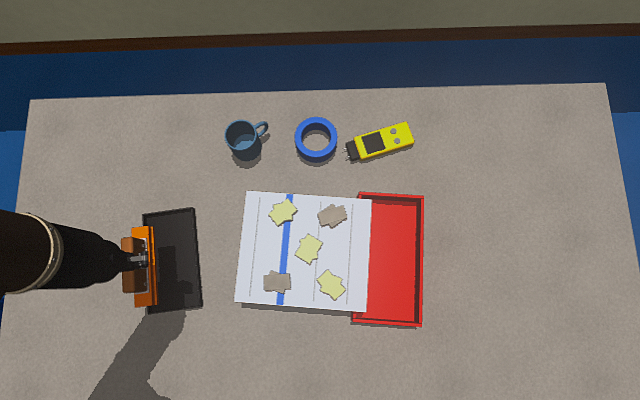

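Run:
```python
from h import *
t=snap("top");d=snap("wrist")
f=ray(d,[(265,35),(404,35)],.022);m=f.mean(0);print("tt far",np.round(f,4),"centre",m-.125*np.array([.9929,.119]))
c0=np.array([.506,.0325]);ux=np.array([np.cos(np.radians(-5.2)),np.sin(np.radians(-5.2))]);uy=np.array([-ux[1],ux[0]])
h=hsv(t);msk=np.zeros((400,640),np.uint8);cv2.fillPoly(msk,[np.array([(249,195),(368,204),(363,308),(238,299)])],1)
mm=(msk>0)&((h[...,1]>45)|(h[...,2]<150))&~((h[...,0]>100)&(h[...,0]<130)&(h[...,1]>60))|((msk>0)&(h[...,0]<20)&(h[...,1]>25))
mm=cv2.morphologyEx(mm.astype(np.uint8),cv2.MORPH_OPEN,np.ones((3,3)))
for c in big(mm,7):
    if cv2.contourArea(c)<100: continue
    q=ray(t,c.reshape(-1,2),.096)+[.003,.002]-c0; print(cv2.boundingRect(c),np.round([(q@ux).min(),(q@ux).max(),(q@uy).min(),(q@uy).max()],3))
for P in((-.04,.122),(.065,.122)):print(P,np.round(c0+P[0]*ux+P[1]*uy,4))
```

```text
tt far [[0.6093 0.4469]
 [0.6243 0.3193]] centre [0.49268357 0.36822191]
(318, 270, 27, 30) [-0.106 -0.044 -0.096 -0.036]
(296, 235, 26, 29) [-0.031  0.033 -0.038  0.018]
(317, 205, 30, 23) [ 0.054  0.106 -0.091 -0.024]
(269, 200, 28, 26) [0.051 0.111 0.026 0.088]
(264, 271, 27, 22) [-0.1   -0.054  0.025  0.085]
(-0.04, 0.122) [0.4772 0.1576]
(0.065, 0.122) [0.5818 0.1481]
```

```bash
python3 -m jog '[[0,0,0,6],[0,0,0,5.9],[0.004,0.02,0,0],[0.004,0.032,0,0],[0.004,0.036,0,0],[0.004,0.036,0,0],[0.004,0.036,0,0],[0.004,0.032,0,0],[0.004,0.02,0,0],[0.002,0.006,0,0]]'
python3 -m jog '[[0,0,0,0],[0,0,0,0],[0,0,0,0],[0,0,0.01,0],[0,0,0.01,0],[0,0,0,0],[0,0,0,0],[0,0,0,0],[0,0,0,0],[0,0,0,0]]'
python3 - <<'E'
from h import *
snap("scene","s8");d=snap("top","t8");d=snap("wrist","w8")
s=r.read_state();print(s["position"],s["tcp_rot"],s["contact_force"])
E
```

```text
clock: 15.47
position: [0.4826, 0.1545, 0.1747]
tcp_rot: [3.138, -0.145, -0.001]
contact_force: [-0.2, 0.6, -4.4]
grip_width: 0.0254
clock: 16.3
position: [0.4835, 0.1581, 0.1551]
tcp_rot: [-3.138, 0.143, -0.001]
contact_force: [-0.0, -0.2, -4.1]
grip_width: 0.025
[0.48342177 0.15788904 0.1550552 ] [-3.13803104e+00  1.42953700e-01 -6.12052385e-04] [-0.87874449 -0.04795851 -3.55435822]
```

View pics/w8.png

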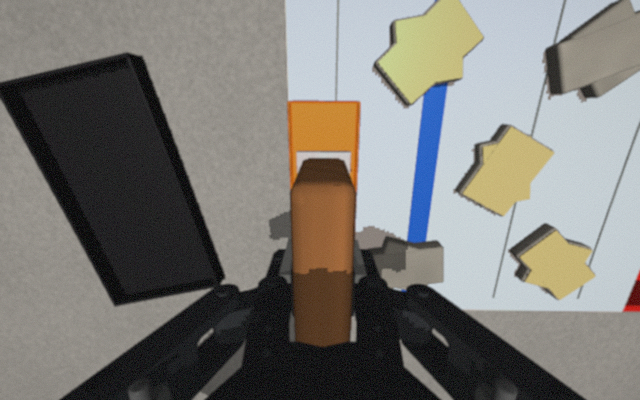

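View pics/s8.png

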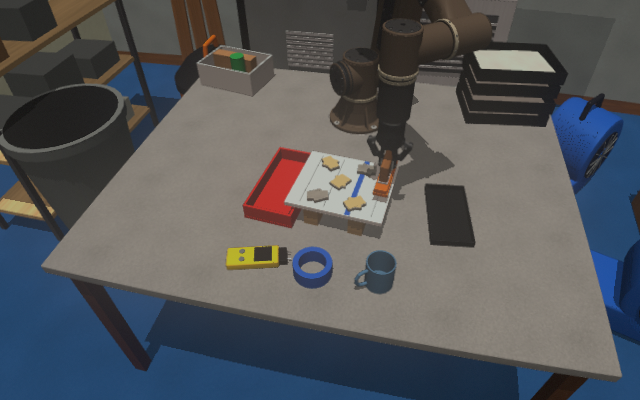

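The scraper is held level over the strip behind the grey chip at (415,262), with a clear gap. Lowering now.

```bash
python3 -m jog '[[0,0,0.006,0],[0,0,0.008,0],[0,0,0.006,0],[0,0,0.003,0],[0,0,0.0015,0],[0,0,0,0],[0,0,0,0],[0,0,0,0],[0,0,0,0],[0,0,0,0]]'
python3 -m jog '[[0,0,0.0005,0],[0,0,0.0005,0],[0,0,0.0005,0],[0,0,0,0],[0,0,0,0],[0,0,0,0],[0,0,0,0],[0,0,0,0],[0,0,0,0],[0,0,0,0]]'
```

```text
clock: 17.28
position: [0.4834, 0.1579, 0.1306]
tcp_rot: [-3.138, 0.143, -0.001]
contact_force: [-0.8, 0.5, -3.7]
grip_width: 0.0251
clock: 18.12
position: [0.4833, 0.1578, 0.1288]
tcp_rot: [-3.138, 0.143, -0.0]
contact_force: [-0.3, 0.2, -3.0]
grip_width: 0.0249
```

```bash
python3 -m jog '[[0,0.004,0,0],[0,0.008,0,0],[0,0.011,0,0],[0,0.011,0,0],[0,0.011,0,0],[0,0.011,0,0],[0,0.011,0,0],[0,0.011,0,0],[0,0.011,0,0],[0,0.011,0,0]]'
python3 -m jog '[[0,0.011,0,0],[0,0.011,0,0],[0,0.011,0,0],[0,0.011,0,0],[0,0.011,0,0],[0,0.011,0,0],[0,0.010,0,0],[0,0.009,0,0],[0,0.008,0,0],[0,0.008,0,0]]'
python3 - <<'E'
from h import *
snap("scene","s9");d=snap("wrist","w9")
E
```

```text
clock: 18.95
position: [0.4741, 0.0571, 0.1289]
tcp_rot: [-3.138, 0.143, -0.0]
contact_force: [0.5, 1.6, -3.7]
grip_width: 0.0249
clock: 19.78
position: [0.4649, -0.0432, 0.1288]
tcp_rot: [3.138, -0.143, -0.0]
contact_force: [0.3, 1.5, -2.9]
grip_width: 0.0253
```

View pics/w9.png

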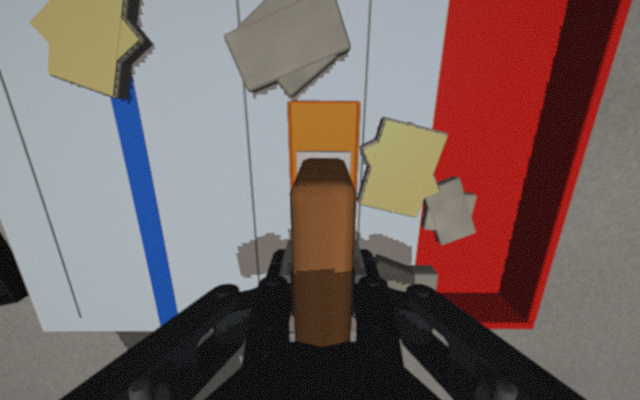

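View pics/s9.png

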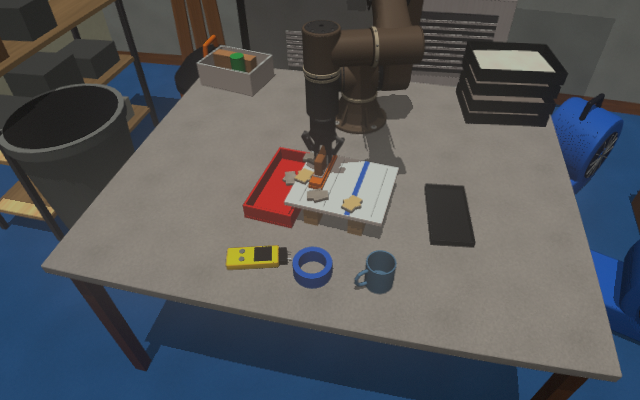

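One chip is already in the tray at (450,210), and two are being pushed to the edge. Continuing.

```bash
python3 -m jog '[[0,0.008,0,0],[0,0.008,0,0],[0,0.008,0,0],[0,0.008,0,0],[0,0.008,0,0],[0,0.008,0,0],[0,0.008,0,0],[0,0.006,0,0],[0,0.004,0,0],[0,0,0,0]]'
python3 - <<'E'
from h import *
d=snap("wrist","w10")
E
```

```text
clock: 20.72
position: [0.4588, -0.1089, 0.1287]
tcp_rot: [3.138, -0.144, -0.0]
contact_force: [0.3, -0.7, -3.2]
grip_width: 0.0252
```

View pics/w10.png

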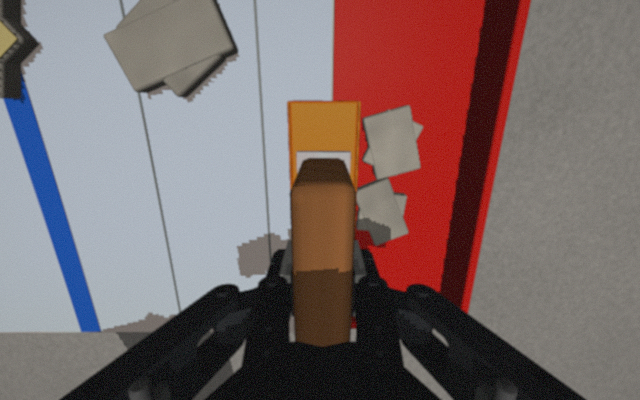

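```bash
python3 -m jog '[[0,0,-0.015,0],[0,0,-0.03,0],[0.01,-0.01,-0.015,0],[0.02,-0.025,0,0],[0.02,-0.034,0,0],[0.02,-0.034,0,0],[0.02,-0.034,0,0],[0.01,-0.034,0,0],[0,-0.034,0,0],[0,-0.034,0,0]]'
python3 -m jog '[[0,-0.02,0,0],[0,-0.008,0,0],[0,0,0,0],[0,0,0.01,0],[0,0,0.015,0],[0,0,0.01,0],[0,0,0,0],[0,0,0,0],[0,0,0,0],[0,0,0,0]]'
python3 - <<'E'
from h import *
s=r.read_state();p=np.array(s["position"][:2])-[.506,.0325];a=np.radians(-5.2)
print(s["position"],"board frame",p@[np.cos(a),np.sin(a)],p@[-np.sin(a),np.cos(a)])
d=snap("wrist","w11");d=snap("scene","s11")
E
```

```text
clock: 21.6
position: [0.5806, 0.1229, 0.1882]
tcp_rot: [3.138, -0.143, -0.001]
contact_force: [0.2, -0.3, -3.6]
grip_width: 0.0255
clock: 22.43
position: [0.5834, 0.1486, 0.1546]
tcp_rot: [-3.138, 0.143, -0.002]
contact_force: [-0.1, -0.4, -3.2]
grip_width: 0.0249
[0.58338816 0.14855239 0.15460599] board frame 0.06655153712329599 0.122588652490244
```

View pics/w11.png

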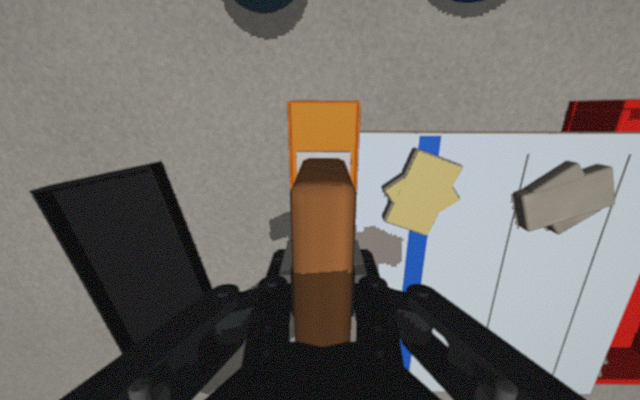

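View pics/s11.png

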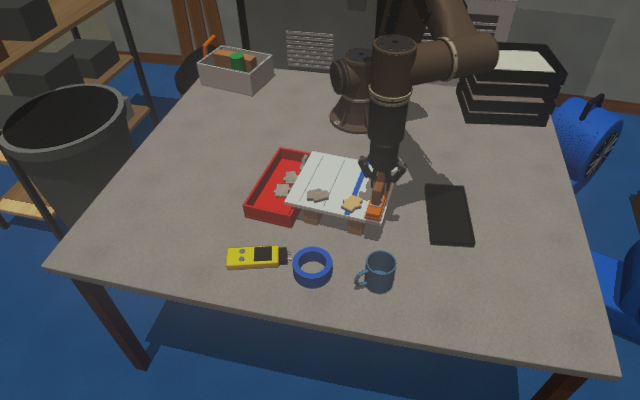

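Two chips remain on the board, at wrist-view pixels (422,190) and (565,198). One shows near the tray's inner corner, at scene pixel (304,158), so I'll zoom in there.

Run:
```python
from h import *
d=snap("scene");x=d["pixels"][135:235,235:365];cv2.imwrite("pics/s11z.png",cv2.resize(x,None,fx=5.5,fy=5.5,interpolation=cv2.INTER_CUBIC)[:,:,::-1])
snap("top","t11")
```

```text
(no output)
```

View pics/s11z.png

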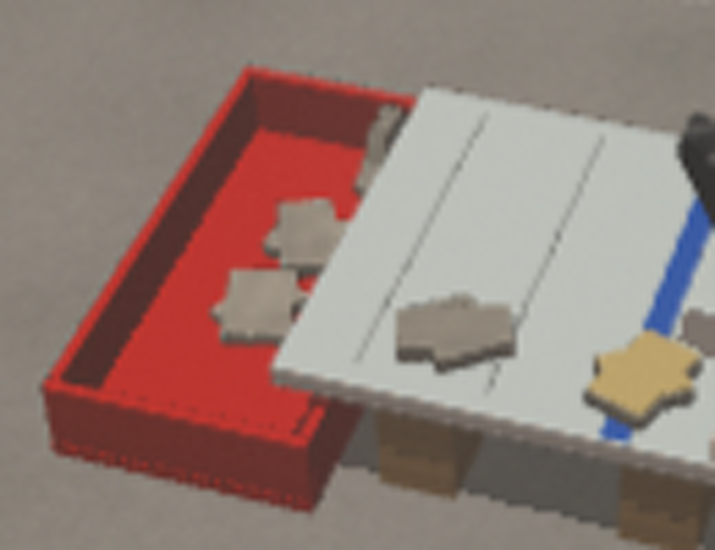

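View pics/t11.png

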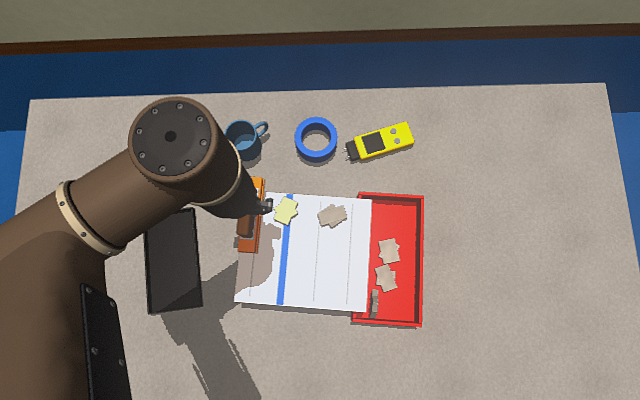

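Three chips are in the tray. One of them leans on edge beside the board end, at top-view pixel (374,303). Second pass.

```bash
python3 -m jog '[[0,0,0.006,0],[0,0,0.008,0],[0,0,0.006,0],[0,0,0.004,0],[0,0,0.002,0],[0,0,0,0],[0,0,0,0],[0,0,0,0],[0,0,0,0],[0,0,0,0]]'
python3 -m jog '[[0,0.004,0,0],[0,0.008,0,0],[0,0.011,0,0],[0,0.011,0,0],[0,0.011,0,0],[0,0.011,0,0],[0,0.011,0,0],[0,0.011,0,0],[0,0.011,0,0],[0,0.011,0,0]]'
python3 -m jog '[[0,0.011,0,0],[0,0.011,0,0],[0,0.011,0,0],[0,0.011,0,0],[0,0.011,0,0],[0,0.010,0,0],[0,0.009,0,0],[0,0.008,0,0],[0,0.007,0,0],[0,0.007,0,0]]'
python3 -m jog '[[0,0.007,0,0],[0,0.007,0,0],[0,0.007,0,0],[0,0.007,0,0],[0,0.007,0,0],[0,0.007,0,0],[0,0.007,0,0],[0,0.007,0,0],[0,0.007,0,0],[0,0.006,0,0]]'
python3 - <<'E'
from h import *
d=snap("wrist","w12")
s=r.read_state();p=np.array(s["position"][:2])-[.506,.0325];a=np.radians(-5.2)
print(s["position"],"board frame",p@[np.cos(a),np.sin(a)],p@[-np.sin(a),np.cos(a)])
E
```

```text
clock: 23.47
position: [0.5826, 0.1486, 0.1281]
tcp_rot: [3.138, -0.143, -0.001]
contact_force: [-4.7, -0.3, 5.0]
grip_width: 0.0248
clock: 24.3
position: [0.5739, 0.0481, 0.128]
tcp_rot: [-3.138, 0.143, -0.001]
contact_force: [0.8, 3.0, 2.1]
grip_width: 0.0252
clock: 25.13
position: [0.5651, -0.0471, 0.128]
tcp_rot: [-3.138, 0.143, -0.001]
contact_force: [1.7, 5.9, 5.1]
grip_width: 0.0251
clock: 25.97
position: [0.5587, -0.1158, 0.128]
tcp_rot: [-3.138, 0.143, -0.0]
contact_force: [1.4, 5.9, 5.7]
grip_width: 0.0253
[ 0.55856317 -0.11661462  0.12801159] board frame 0.0658614848493563 -0.14373698685365377
```

View pics/w12.png

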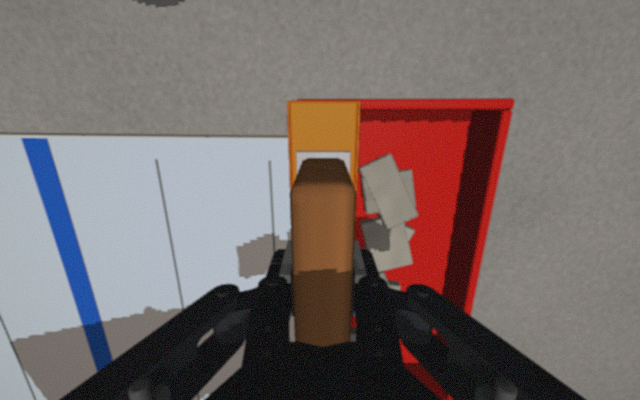

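```bash
python3 -m jog '[[0,0,-0.012,0],[0,0,-0.025,0],[0,-0.01,-0.013,0],[-0.004,-0.025,0,0],[-0.008,-0.034,0,0],[-0.008,-0.034,0,0],[-0.008,-0.034,0,0],[-0.008,-0.034,0,0],[-0.008,-0.034,0,0],[-0.008,-0.034,0,0]]'
python3 -m jog '[[-0.008,-0.034,0,0],[-0.008,-0.034,0,0],[-0.008,-0.034,0,0],[-0.008,-0.034,0,0],[-0.008,-0.034,0,0],[-0.008,-0.034,0,0],[-0.007,-0.025,0,0],[0,-0.010,0,-4],[0,0,0,-4],[0,0,0,-4.1]]'
python3 - <<'E'
from h import *
d=snap("top","t13");s=snap("scene");x=s["pixels"][135:235,235:405];cv2.imwrite("pics/s13z.png",cv2.resize(x,None,fx=4.5,fy=4.5,interpolation=cv2.INTER_CUBIC)[:,:,::-1])
x=d["pixels"][180:330,225:435];cv2.imwrite("pics/t13z.png",cv2.resize(x,None,fx=3.7,fy=3.7,interpolation=cv2.INTER_CUBIC)[:,:,::-1])
E
```

```text
clock: 26.85
position: [0.5266, 0.1272, 0.1762]
tcp_rot: [3.135, -0.144, -0.006]
contact_force: [1.0, -0.8, -3.9]
grip_width: 0.0251
clock: 27.68
position: [0.4946, 0.3692, 0.1753]
tcp_rot: [3.131, 0.195, -0.006]
contact_force: [0.7, -0.6, -3.8]
grip_width: 0.0249
```

View pics/t13z.png

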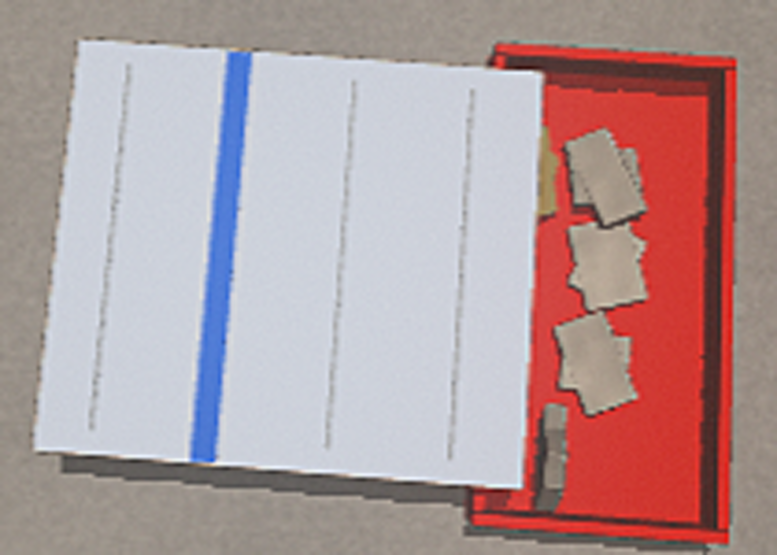

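View pics/s13z.png

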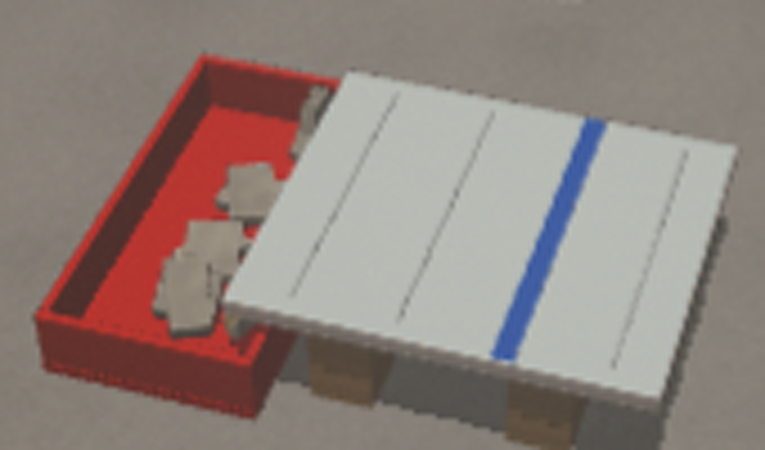

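All five chips are off the board. Setting the scraper down in the black tray.

```bash
python3 -m jog '[[0,0.003,0,0],[0,0,0.015,0],[0,0,0.025,0],[0,0,0.025,0],[0,0,0.02,0],[0,0,0.015,0],[0,0,0.01,0],[0,0,0,0],[0,0,0,0],[0,0,0,0]]'
python3 - <<'E'
from h import *
s=r.read_state();print(s["position"],s["tcp_rot"])
d=snap("wrist","w14")
E
```

```text
clock: 28.62
position: [0.4967, 0.3679, 0.0689]
tcp_rot: [-3.135, -0.188, -0.002]
contact_force: [-0.6, -0.1, -4.2]
grip_width: 0.025
[0.4967154  0.36788033 0.06885858] [-3.13521513e+00 -1.87819840e-01 -1.79848661e-03]
```

View pics/w14.png

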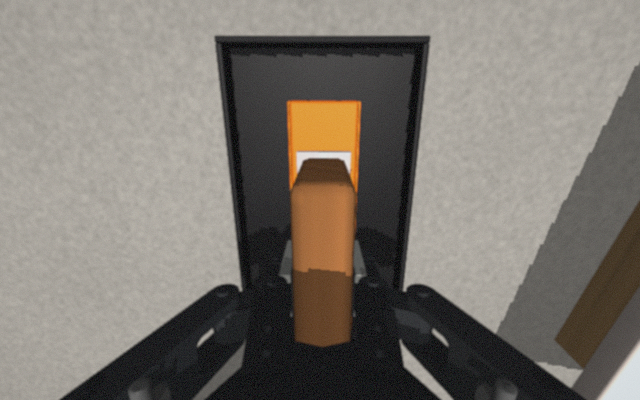

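```bash
python3 - <<'E'
from h import *
d=snap("wrist")
f=ray(d,[(216,38),(430,38)],.022);m=f.mean(0);print(np.round(f,4),np.linalg.norm(f[0]-f[1]),"centre",m-.125*np.array([.9929,.119]))
E
python3 -m jog '[[-0.001,0,0.008,0],[0,0,0.007,0],[0,0,0.004,0],[0,0,0.002,0],[0,0,0.001,0],[0,0,0,0],[0,0,0,0],[0,0,0,0],[0,0,0,0],[0,0,0,0]]'
```

```text
[[0.6085 0.4463]
 [0.6239 0.3192]] 0.12802321068365766 centre [0.4920851  0.36786081]
clock: 29.55
position: [0.4949, 0.3673, 0.046]
tcp_rot: [3.136, 0.189, -0.0]
contact_force: [-4.7, -2.4, 5.6]
grip_width: 0.0249
```

Contact is confirmed: the force went from −4 N to +5.6 N, at the same 0.046 m height as the original grasp. Release, rise and look.

```bash
python3 -m jog '[[0,0,0,0],[0,0,0,0],[0,0,0,0],[0,0,0,0],[0,0,0,0],[0,0,0,0],[0,0,0,0],[0,0,-0.01,0],[0,0,-0.02,0],[0,0,-0.03,0]]' 0
python3 -m jog '[[0,0,-0.035,0],[0,0,-0.035,0],[-0.015,0,-0.03,0],[-0.02,0,0,0],[-0.02,0,0,0],[-0.015,0,0,0],[0,0,0,0],[0,0,0,0],[0,0,0,0],[0,0,0,0]]'
python3 - <<'E'
from h import *
d=snap("wrist","w15");d=snap("scene","s15")
E
```

```text
clock: 30.38
position: [0.4939, 0.3662, 0.1046]
tcp_rot: [3.132, 0.188, -0.005]
contact_force: [-0.2, 1.1, 0.0]
grip_width: 0.0852
clock: 31.22
position: [0.4261, 0.3592, 0.206]
tcp_rot: [-3.136, -0.188, -0.0]
contact_force: [-0.0, 0.1, -0.6]
grip_width: 0.0853
```

View pics/w15.png

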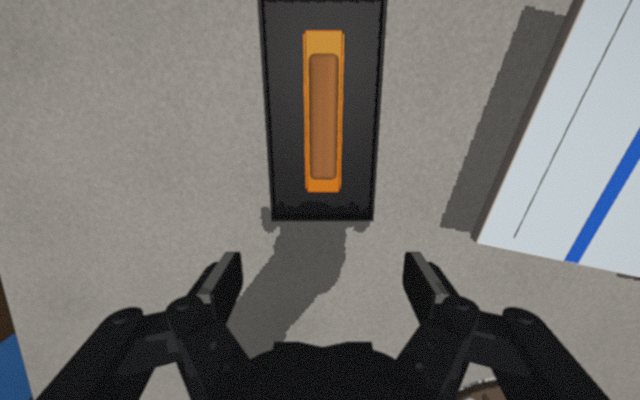

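View pics/s15.png

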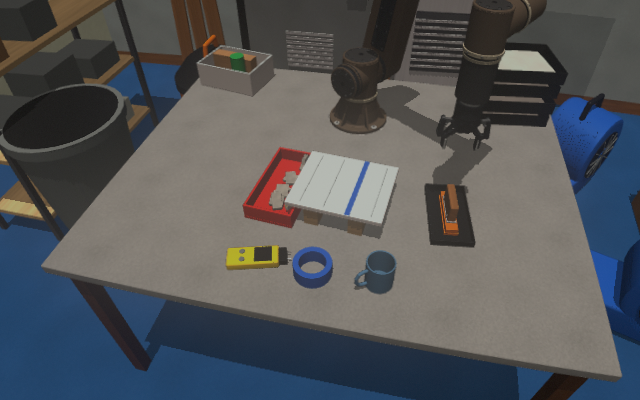

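The scraper stands upright and central in the black tray. I'll check the chips from the tray side, since one is partly hidden under the board end.

```bash
python3 -m jog '[[-0.001,0.02,0,0],[-0.003,0.034,0,0],[-0.003,0.036,0,0],[-0.003,0.036,0,0],[-0.003,0.036,0,0],[-0.003,0.036,0,0],[-0.003,0.036,0,0],[-0.003,0.036,0,0],[-0.003,0.036,0,0],[-0.003,0.036,0,0]]'
python3 -m jog '[[-0.003,0.036,0,0],[-0.003,0.036,0,0],[-0.003,0.036,0,0],[-0.003,0.036,0,0],[-0.003,0.036,0,0],[-0.003,0.036,0,0],[-0.003,0.036,0,0],[-0.003,0.036,0,0],[-0.003,0.036,0,0],[-0.003,0.036,0,0]]'
python3 -m jog '[[0,0.03,0,5],[0,0.01,0.02,4],[0,0,0.03,3],[0,0,0.01,0],[0,0,0,0],[0,0,0,0],[0,0,0,0],[0,0,0,0],[0,0,0,0],[0,0,0,0]]'
python3 - <<'E'
from h import *
d=snap("wrist","w16")
d=snap("scene");x=d["pixels"][135:235,235:405];cv2.imwrite("pics/s16z.png",cv2.resize(x,None,fx=4.5,fy=4.5,interpolation=cv2.INTER_CUBIC)[:,:,::-1])
E
```

```text
clock: 32.15
position: [0.4384, 0.0141, 0.2059]
tcp_rot: [-3.136, -0.188, -0.0]
contact_force: [1.2, -0.4, -0.1]
grip_width: 0.0855
clock: 32.98
position: [0.4514, -0.3472, 0.2055]
tcp_rot: [-3.136, -0.188, 0.001]
contact_force: [1.0, 0.0, 0.4]
grip_width: 0.0854
clock: 33.82
position: [0.4566, -0.3845, 0.147]
tcp_rot: [3.138, -0.139, 0.003]
contact_force: [0.3, -0.1, 0.4]
grip_width: 0.0856
```

View pics/w16.png

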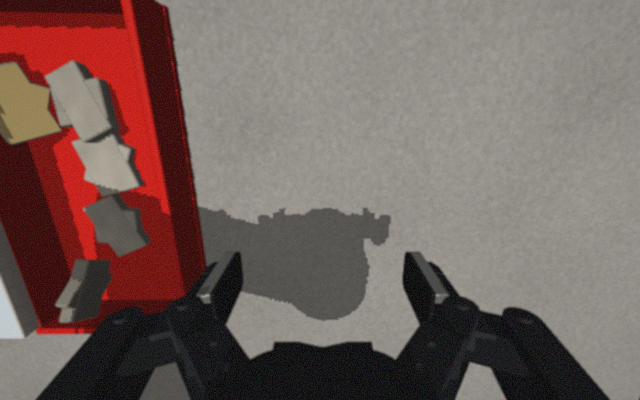

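View pics/s16z.png

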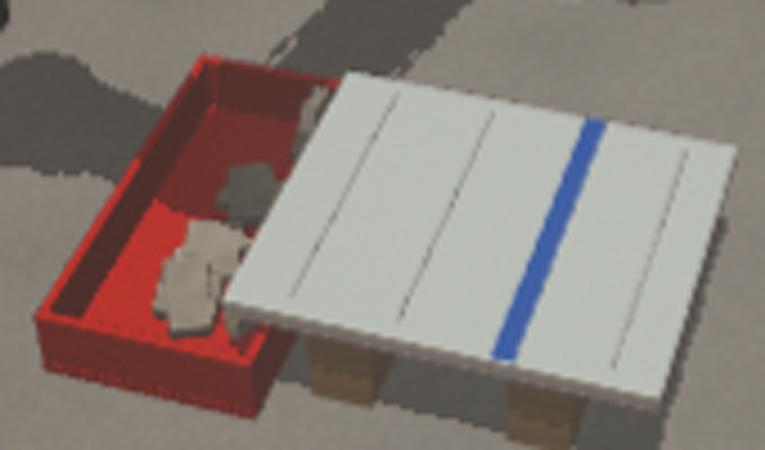

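```bash
python3 -m jog '[[0.01,-0.02,0,0],[0.01,-0.025,0,0],[0.01,-0.025,0,0],[0,-0.01,0,0],[0,0,0,0],[0,0,0,0],[0,0,0,0],[0,0,0,0],[0,0,0,0],[0,0,0,0]]'
python3 - <<'E'
from h import *
d=snap("wrist","w17")
E
```

```text
clock: 34.75
position: [0.4927, -0.3082, 0.1457]
tcp_rot: [3.138, -0.142, -0.0]
contact_force: [-0.1, 0.2, 0.3]
grip_width: 0.0857
```

View pics/w17.png

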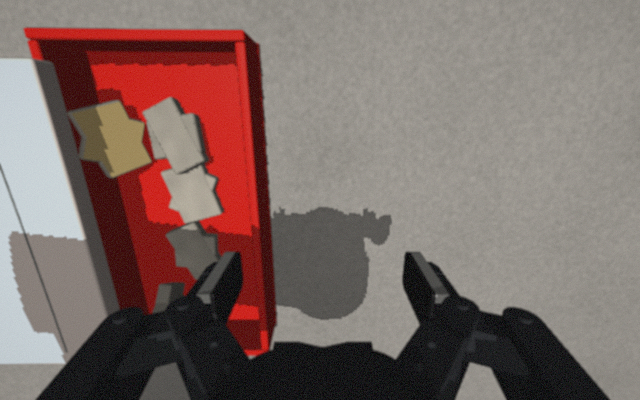

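All five chips are inside the tray: three lie flat, one leans on the inner wall and one stands on edge. One final top-view check of the scraper and the bystanders.

Run:
```python
from h import *
d=snap("top","t18");m=masks(d);a=cv2.imread("pics/top0.png").astype(int);b=d["pixels"][:,:,::-1].astype(int)
print("bystander diff px",(np.abs(a-b).sum(2)[110:165,215:420]>60).sum())
for k,z in(("orange",.03),("black",.022)):
    for c in big(m[k],2): print(k,cv2.boundingRect(c),[np.round(x,1) for x in rect(d,c,z)])
x=d["pixels"][195:325,130:215];cv2.imwrite("pics/t18z.png",cv2.resize(x,None,fx=4.5,fy=4.5,interpolation=cv2.INTER_CUBIC)[:,:,::-1])
```

```text
bystander diff px 7601
orange (160, 224, 24, 71) [array([493.6, 361.3]), array([168.9,  46.8]), np.float64(6.8)]
black (466, 165, 85, 102) [array([ 550., -429.]), array([281.1, 166.2]), np.float64(29.7)]
black (559, 194, 49, 69) [array([ 528.6, -621.4]), array([188. ,  95.4]), np.float64(25.7)]
```

View pics/t18z.png

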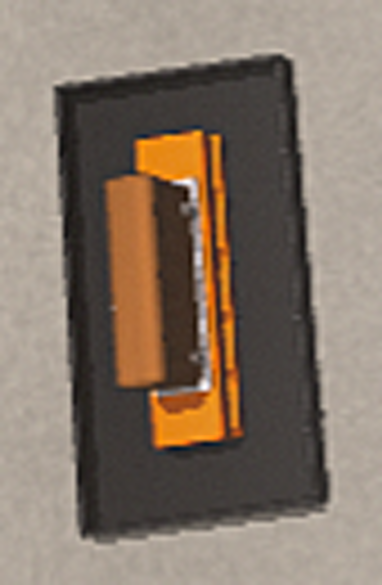

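View pics/t18.png

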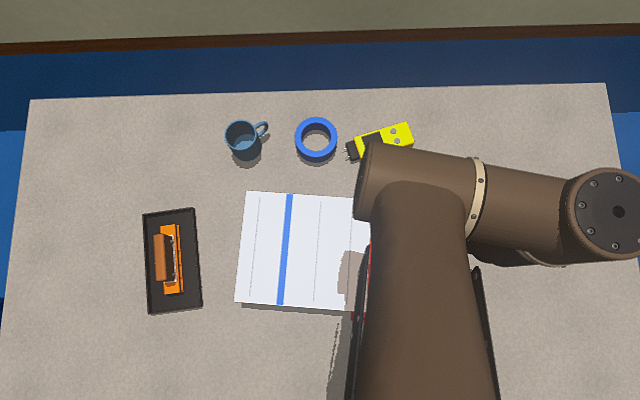

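Run:
```python
from h import *
a=cv2.imread("pics/top0.png").astype(int);b=cv2.imread("pics/t18.png").astype(int);c=cv2.imread("pics/t13.png").astype(int)
for q in(b,c): print((np.abs(a-q).sum(2)[110:165,215:345]>60).sum(),(np.abs(a-q).sum(2)[110:165,345:420]>60).sum())
```

```text
4579 3022
0 0
```

Run:
```python
from workcell import r,order
print(r.read_state()["clock"],order.finish_job())
```

```text
the job is handed in; nothing more can be done
34.85 None
```

The job is done and handed in at 34.85 s. The board is clear and all five chips are in the red tray; `finish_job` gave no verdict.

- **Red tray:** I slid it by its far long wall. When measured from the wrist camera just before wiping, the rim was tucked about 28 mm under the board end, with about 21 mm spare at each side. It was within about 0.1° of square by the tray's rim. The board edge in that same picture read about 1.5° differently, probably because fewer pixels of it were in view.
- **Wiping:** Two passes with the scraper cleared the board, and the fingers stayed clear of the chips. In the tray three chips lie flat, one leans on the inner wall under the overhang, and one stands on edge by the short wall.
- **Scraper:** I set it down only after the board was seen clear. It is upright and within about 3 mm of the middle of the black tray in the top view.
- **Tape, meter and mug:** After the wiping they matched the first picture exactly. The very last comparison disagreed: it differed over about 7,600 pixels. The arm hid part of the meter, but the area around the mug and tape also differed. I put that down to brightness, because by eye both stood where they had been, but I did not check it further.
- **Camera disagreement:** The scene camera read positions about 5–10 mm away from the top and wrist cameras. I relied on the top and wrist cameras, which agreed to about 3 mm.

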